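# Feed a carton down the packing lane

## Task

The flat square cardboard carton stands askew on the dark packing board, in front of the lane between the two low steel rails. Nudge it straight and in line with the lane, then push it down the lane until its front sits flat against the stop bar at the far end; it must stay flat on the board and never be lifted, and neither the carton nor the hand may touch either rail. Leave the other things on the board and the bench where they are.

Things in the scene. Friction and masses are not known exactly. Their poses are not given: they have to be found in the camera images.
- board: dark packing board fixed to the bench, 360 (x) x 400 (y) x 12 mm thick. Origin: centre of its underside, on the bench top. Its +x runs down the lane, away from the robot; z up. The lane's centre line is y = 0 of the board; the open apron is x -180 to 0 mm, the lane x 0 to 132 mm. Its place varies; turned up to 0.3 rad
- rail_left: left steel guide rail, 130 mm long (x), 6 mm thick (y), 16 mm high, with a 1.5 mm foot flange on its outer side (away from the lane). Origin: middle of its near end at the board's top, at board x 0, y +63 mm; runs along +x. Inner faces of the two rails are 120 mm apart; square ends without lead-in. Not to be touched
- rail_right: right steel guide rail, as the left one, at board x 0, y -63 mm. Not to be touched
- stop_bar: aluminium stop bar across the far end of the lane, 14 (x) x 132 (y) x 30 mm high. Origin: middle of its near face's lower edge, on the board's top, at board x 132 mm; rigid, may be touched
- carton: closed cardboard carton, 100 (its x, down the lane) x 104 (y) x 50 mm high, 0.25 to 0.5 kg, paper tape over its top along x. Origin: centre of its underside, on the board's top. Starts centred 75 to 95 mm before the rails, up to 40 mm off the lane's centre line, up to 0.2 rad askew. Slides with friction, stops when not pushed. 8 mm to each rail when centred; home, its origin is at board x 82 mm
- tin: round flat polish tin, 71 mm across, 27 mm high, on the board beside the rails. Origin: centre of underside. Leave alone
- tape_roll: roll of paper tape lying flat, 76 mm across, 36 mm high, on the board beside the rails. Origin: centre of underside. Leave alone
- jar: small jar, 40 mm across, 55 mm high, on the board beside the rails. Origin: centre of underside. Leave alone
- shoe_last: wooden shoe last, 240 x 60 x 75 mm high, on the bench to the left. Origin: centre of underside. Leave alone
- shoe_brush: shoe brush, 160 x 50 x 43 mm high, on the bench to the left. Origin: centre of underside. Leave alone
- hammer: hammer lying on the bench to the right. Leave alone
- small_carton: smaller oblong carton, 120 x 70 x 45 mm, on the bench to the right, not to be packed. Origin: centre of underside. Leave alone
Things that resemble listed ones, but are neither listed nor needed, are in the scene too. What is shaped like the carton but pink or red is not meant.

How it is judged:
On the way:
1. the carton is part way into the lane, between the rails and flat on the board (x of carton in the frame of board between -0.03 and 0.05 m and y of carton in the frame of board between -0.009 and 0.009 m and angle between the x axis of carton and the x axis of board, either way round below 0.15 rad), for 0.1 s.
At the end, for the whole second after the job is handed in: the carton lies still and flat on the board at the far end of the lane, its front within 6 mm of the stop bar and parallel to it within 0.06 rad, between the rails (x of carton in the frame of board between 0.076 and 0.085 m and y of carton in the frame of board between -0.009 and 0.009 m and angle between the x axis of carton and the x axis of board, either way round below 0.06 rad and z of carton in the frame of board between 0.009 and 0.015 m and angle between carton's own z axis and vertical below 0.05 rad and linear speed of carton below 0.01 m/s); the robot touches nothing.
It fails at once if a rail is touched by the carton, the hand or anything else (over 0.3 N) (contact force between any of rail_left, rail_right and anything else above 0.3 N).
It fails at once if the carton is lifted more than 8 mm or tipped more than 0.15 rad (z of carton in the frame of board above 0.02 m or angle between carton's own z axis and vertical above 0.15 rad).
It fails at once if a bystander is moved more than 15 mm (distance of any of tin, tape_roll, jar, shoe_last, shoe_brush, hammer, small_carton from where it was at the start of the episode above 0.015 m).
It also fails if it takes over 64 s, if anything falls off the work surface, if the arm or the gripper's body presses on something with over 40 N, if the wrist force passes 120 N, or if a joint passes its speed limit or range.

## Robot

A 7-joint arm with a two-finger parallel gripper is mounted at the origin on the work surface. World frame = base frame: x ahead of the robot, y to its left, z up, the work surface at z = 0. Lengths are in m, angles in rad, forces in N, time in s.
With the tool pointing down it reaches from about 0.4 to 0.925 m from the base axis. Payload 4.1 kg.
Tool frame: the origin (TCP) lies midway between the tips of the shut fingers; the grasp point (between the pads) lies 19 mm behind it (pinch_z is the distance from the TCP to the grasp point, in m); x points along the fingers, y is the direction in which the jaws open and shut, and the axes are right-handed (so a half turn about x gives the same grasp; the last joint's range is limited). The gripper opens to 85 mm and grips with 20 to 120 N. Pads are 22 mm wide; open, the fingers measure 114 mm over their backs; the gripper's body (76 mm by 85 mm) begins 54 mm behind the grasp point. The pads swing forward as they close: fully open they stand 13 mm farther back than shut.
Start: joints at [1.2, 0.398, 0.045, 1.537, -0.019, 1.207, -0.051], TCP at [0.175, -0.626, 0.231] pointing down, gripper open.
Joint ranges: [-2.82, 2.82], [-0.49, 2.23], [-1.37, 1.46], [0, 2.46], [-1.36, 4.5], [0.23, 2], [-2.94, 2.94]. Speed limits (rad/s): [2.57, 2.57, 3.14, 3.14, 3.14, 3.14, 3.14].

## Interface

Orientations are given as a unit quaternion [w, x, y, z].
In Python, from plant import * gives the robot as it stands. The module is installed in compiled form; this text tells all that it offers.
- The arm moves only by the tool drive_tool, never from a script. Its argument "commands" is a list of rows, each a list of 5 numbers: the finger opening in mm, from 0 to 85.4, then the shift along the tool's x, y, z in mm, then the turn about the tool's x in rad. In form: [[gripper, tx, ty, tz, spin], ...]. A call has 1 to 12 rows; each row shifts and turns the commanded pose from where the row before left it, along the tool's axes as they then stand; what a row does not reach is not made up. A row lasts 1/8 s, in which the tool goes at most 62.5 mm and 10.7 degrees, less where a joint would pass 70% of its speed; a pose out of reach is approached as far as the arm can. A call with a gripper value outside its range is refused whole. The fingers move at their own pace and stop on an object; the grip force is fixed at half the most. Time passes only in rows, so rows that do not move let the fingers close. It gives the time, the measured TCP pose, the force and the opening at its end, in the units of the state.
- observe(): the state, without advancing time (a new reading comes with each control period).
- camera(name): name is "scene" or "side" or "wrist"; returns a dict with "image" (480x640x3 uint8, blue, green, red), "depth" (480x640 float32, m along the optical axis (not along the pixel's ray), 0 where there is no reading), "fovy" (degrees; the focal length in pixels is half the picture's height over the tangent of half this angle, whatever the lens; pixels are square), "cx", "cy" (the principal point, pixels), "R" (3x3) and "t" (3): a world point X has camera coordinates R X + t. Camera axes: x right, y down, z forward; pixel columns grow to the right and rows downward; lengths in m; the calibration is good to about 2 mm. A picture is of the moment at which its call begins.
- hand_in(): hands the job in, once; it reports no verdict.
The state is a dict: "time_s": time; "qpos": joint angles; "joint_velocities": joint speeds; "effort": joint torques, N m; "position": TCP position; "tcp_rot": TCP orientation; "ft_force": force on the tool from outside, world axes, zero at the start; "torque": the same for the moment, N m; "gripper_width": finger opening in m.
Only numpy, scipy, OpenCV 4.12 (cv2) and the standard library are available. Lean on these libraries where they do the work, as an engineer would, in place of code of your own. Each camera call takes 0.05 s, during which the arm holds its last target.

## Working session

There is one attempt and no reset: what is moved stays moved. The work goes in short steps, Python scripts to look and compute and a tool call to move; the robot and the scene stay as the last step left them, time stands still between calls to the robot, and variables do not carry over. Pictures are saved under pics/ and viewed, and the job is handed in when it is done.

Besides the shell and the picture viewer there is one more tool, called after "Request:" as a command line: name --pt "numbers of a row" for each row, then --argument value for the rest. drive_tool: Moves the arm, as the interface text tells. Its arguments: {"type":"object","properties":{"commands":{"type":"array"}},"required":["commands"]}

```bash
mkdir -p pics; python3 - <<'E'
from plant import *
import cv2
s=observe();print({k:s[k] for k in('time_s','position','tcp_rot','gripper_width','qpos')})
for n in("scene","side"):
    c=camera(n);cv2.imwrite(f"pics/{n}0.png",c["image"]);print(n,c["fovy"],c["cx"],c["cy"],c["R"],c["t"])
E
```

```text
{'time_s': 0.0, 'position': array([ 0.17435718, -0.62552191,  0.23026509]), 'tcp_rot': array([-0.09516584, -0.7004399 , -0.09652426,  0.7007214 ]), 'gripper_width': 0.08524043671980047, 'qpos': array([ 1.19997112,  0.39919849,  0.04506224,  1.53786821, -0.01871364,
        1.2069099 , -0.05067856])}
scene 48.14647061064835 316.73590369305026 243.2191670792511 [[ 0.49332859  0.86978993 -0.00961154]
 [ 0.74847326 -0.43009808 -0.50478057]
 [-0.44318696  0.2418287  -0.86319418]] [-0.22553259 -0.32602107  1.68006186]
side 51.67194483908063 326.31405320698605 236.74679985524503 [[-0.80163294 -0.59780145 -0.00424912]
 [-0.37151437  0.50373248 -0.77989144]
 [ 0.46836065 -0.62360806 -0.62590038]] [0.37104915 0.2260354  0.95191906]
```

View pics/scene0.png

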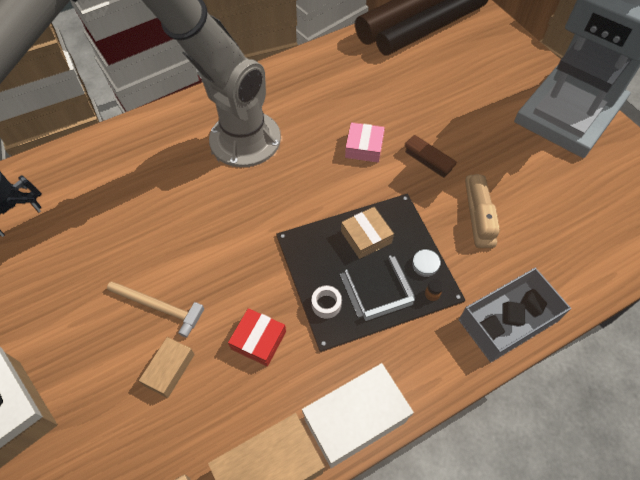

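View pics/side0.png

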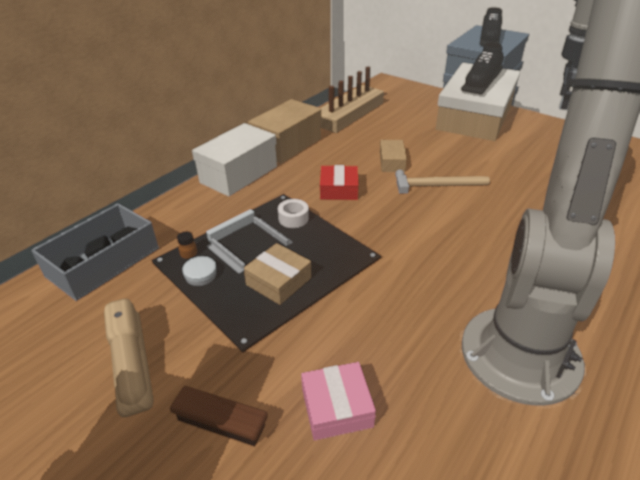

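```bash
cat > h.py <<'E'
from plant import *
import cv2, numpy as np
def K(c):
    f=240/np.tan(np.radians(c["fovy"])/2); return np.array([[f,0,c["cx"]],[0,f,c["cy"]],[0,0,1]])
def rect(c,z,x0,y0,w,h,s=1000.):
    # out pixel (u,v): world y = y0 - u/s ; world x = x0 - v/s  (x up, y left)
    A=np.array([[0,-1/s,x0],[-1/s,0,y0],[0,0,z],[0,0,1]])
    H=K(c)@np.hstack([c["R"],np.reshape(c["t"],(3,1))])@A
    return cv2.warpPerspective(c["image"],np.linalg.inv(H),(w,h),flags=cv2.INTER_LINEAR)
def cloud(c):
    v,u=np.mgrid[0:480,0:640]; k=K(c); d=c["depth"]
    P=np.stack([(u-k[0,2])/k[0,0]*d,(v-k[1,2])/k[1,1]*d,d],-1)
    return (P-np.reshape(c["t"],3))@c["R"], d>0
E
python3 - <<'E'
from h import *
for n in("scene","side"):
    c=camera(n);P,m=cloud(c)
    b=(P[240,330] if n=="scene" else P[245,330]);print(P[225,365] if n=="scene" else P[270,275],b)
    for z in(.012,.062):
        cv2.imwrite(f"pics/r_{n}_{int(z*1000)}.png",rect(c,z,.85,.3,600,600))
E
```

```text
[0.48734266 0.13268711 0.0606977 ] [0.45580832 0.04287389 0.01101798]
[0.48869091 0.14688779 0.06152591] [ 0.4775621  -0.03458818  0.01463031]
```

```bash
python3 - <<'E'
from h import *
c=camera("scene")
cv2.imwrite("pics/a12.png",rect(c,.012,.80,.32,800,600,1600))
cv2.imwrite("pics/a62.png",rect(c,.062,.60,.25,600,500,2500))
c=camera("side")
cv2.imwrite("pics/b12.png",rect(c,.012,.80,.32,800,600,1600))
cv2.imwrite("pics/b62.png",rect(c,.062,.60,.25,600,500,2500))
E
```

```text
(no output)
```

View pics/a12.png

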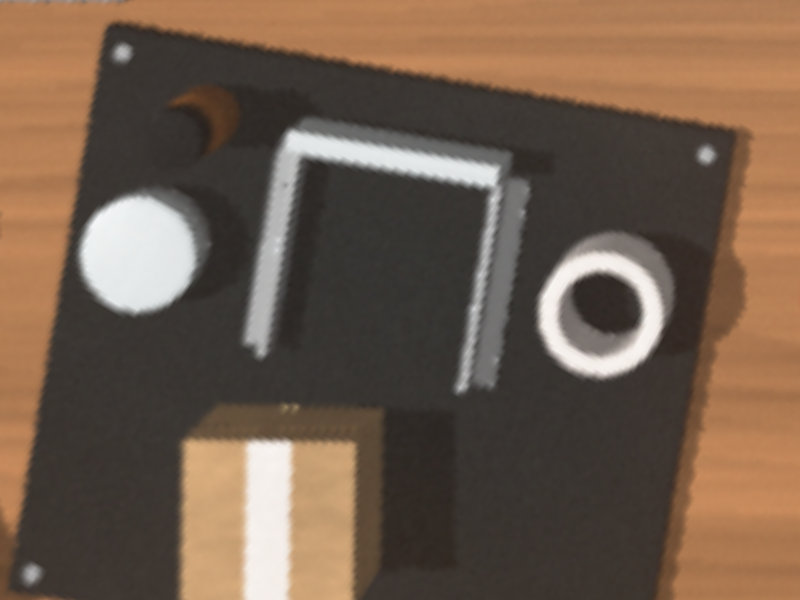

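View pics/b12.png

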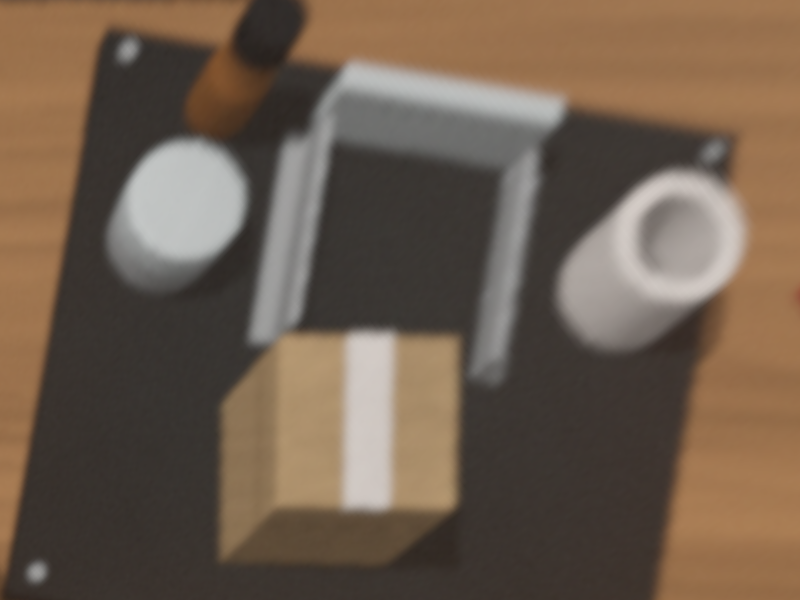

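View pics/a62.png

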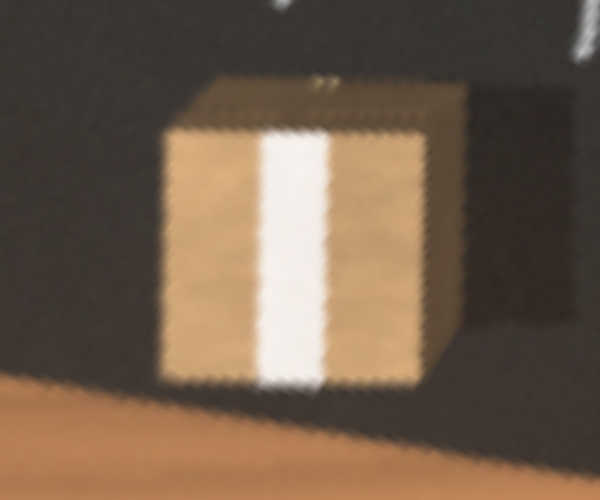

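View pics/b62.png

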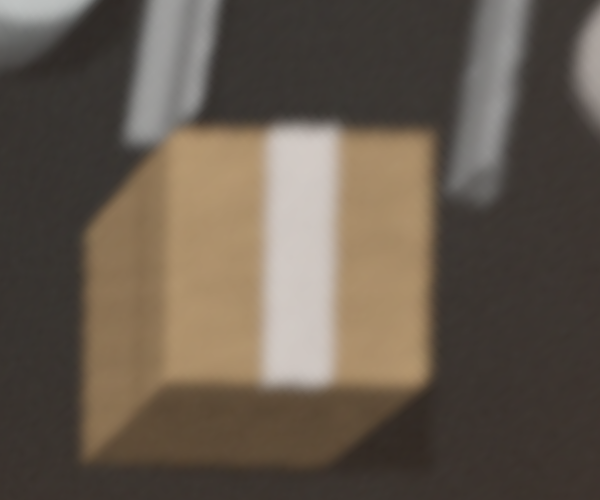

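```bash
cat >> h.py <<'E'
from scipy.spatial.transform import Rotation as Ro
B0=np.array([.5737,.0879]); BY=-.1713
def b2w(x,y):
    c,s=np.cos(BY),np.sin(BY); return B0+[c*x-s*y,s*x+c*y]
def w2b(p):
    c,s=np.cos(BY),np.sin(BY); d=np.asarray(p)[:2]-B0; return np.array([c*d[0]+s*d[1],-s*d[0]+c*d[1]])
def tool():
    s=observe(); q=np.asarray(s["tcp_rot"]); return np.asarray(s["position"]),Ro.from_quat(q[[1,2,3,0]]).as_matrix()
def go(bx,by,z):
    p,R=tool(); w=np.r_[b2w(bx,by),z]; print("to",w,"tool mm",np.round(R.T@(w-p)*1000,1))
def st():
    p,R=tool(); s=observe(); print("t",s["time_s"],"w",p.round(4),"board mm",(w2b(p)*1000).round(1),"toolx",R[:,0].round(3),"jaw yaw rel board",round(float(np.arctan2(R[1,1],R[0,1])-BY),4),"F",np.round(s["ft_force"],2),"w",round(s["gripper_width"],4),"q",np.round(s["qpos"],2))
E
python3 - <<'E'
from h import *
st();p,R=tool();print(R.round(4));go(-.082,.16,.2);print(w2b([.4976,.1316]))
print("via",R.T@(np.array([.5,-.3,.25])-p)*1000)
E
```

```text
t 0.3 w [ 0.1745 -0.626   0.231 ] board mm [-271.7 -771.5] toolx [-0.     0.001 -1.   ] jaw yaw rel board -1.1276 F [-0.24  0.13  0.19] w 0.0854 q [ 1.2   0.4   0.05  1.54 -0.02  1.21 -0.05]
[[-2.000e-04  2.685e-01 -9.633e-01]
 [ 6.000e-04 -9.633e-01 -2.685e-01]
 [-1.000e+00 -6.000e-04  1.000e-04]]
to [0.52017431 0.25953624 0.2       ] tool mm [  31.4 -760.1 -570.8]
[-0.08243545  0.03008814]
via [ -18.94056414 -226.58447848 -401.10844218]
```

Request:
drive_tool --pt "60 -2 -22 -40 0" --pt "60 -2 -22 -40 0" --pt "60 -2 -22 -40 0" --pt "60 -2 -22 -40 0" --pt "60 -2 -22 -40 0" --pt "60 -2 -22 -40 0" --pt "60 -2 -22 -40 0" --pt "60 -2 -22 -40 0" --pt "60 -2 -22 -40 0" --pt "60 -2 -22 -40 0"

```text
time_s: 1.55
position: [0.5017, -0.3058, 0.2515]
tcp_rot: [0.096, 0.701, 0.096, -0.701]
ft_force: [-0.6, -0.5, -0.1]
gripper_width: 0.0601
```

```bash
python3 - <<'E'
from h import *
st();go(-.082,.16,.2)
E
```

```text
t 1.55 w [ 0.5017 -0.3058  0.2515] board mm [  -3.9 -400.2] toolx [ 0. -0. -1.] jaw yaw rel board -1.1278 F [-0.57 -0.53 -0.11] w 0.0601 q [ 0.62  0.28 -0.18  1.66  0.05  1.21 -0.87]
to [0.52017431 0.25953624 0.2       ] tool mm [  51.3 -539.6 -169.5]
```

Request:
drive_tool --pt "60 3 -45 -14 0" --pt "60 3 -45 -14 0" --pt "60 3 -45 -14 0" --pt "60 3 -45 -14 0" --pt "60 3 -45 -14 0" --pt "60 3 -45 -14 0" --pt "60 3 -45 -14 0" --pt "60 3 -45 -14 0" --pt "60 3 -45 -14 0" --pt "60 3 -45 -14 0" --pt "60 3 -45 -14 0" --pt "60 3 -45 -14 0"

```text
time_s: 3.05
position: [0.5177, 0.2597, 0.2152]
tcp_rot: [0.096, 0.701, 0.096, -0.7]
ft_force: [0.6, -1.1, -0.2]
gripper_width: 0.0602
```

Request:
drive_tool --pt "60 0 0 0 -0.161" --pt "60 0 0 0 -0.161" --pt "60 0 0 0 -0.161" --pt "60 0 0 0 -0.161" --pt "60 0 0 0 -0.161" --pt "60 0 0 0 -0.161" --pt "60 0 0 0 -0.161" --pt "60 0 0 0 0"

```text
time_s: 4.05
position: [0.5176, 0.2582, 0.2151]
tcp_rot: [-0.455, -0.541, -0.455, 0.542]
ft_force: [-0.1, -0.0, 0.7]
gripper_width: 0.06
```

```bash
python3 - <<'E'
from h import *
st();go(-.088,.125,.12)
cv2.imwrite("pics/s1.png",camera("side")["image"][100:400,80:480]);c=camera("wrist");cv2.imwrite("pics/w1.png",c["image"])
E
```

```text
t 4.05 w [0.5176 0.2582 0.2151] board mm [-84.3 158.3] toolx [-0. -0. -1.] jaw yaw rel board -0.0028 F [-0.12 -0.02  0.66] w 0.06 q [ 0.04  0.35 -0.73  1.72  0.25  1.17 -0.93]
to [0.5082959  0.22607128 0.12      ] tool mm [95.1 -3.6 33.3]
```

View pics/w1.png

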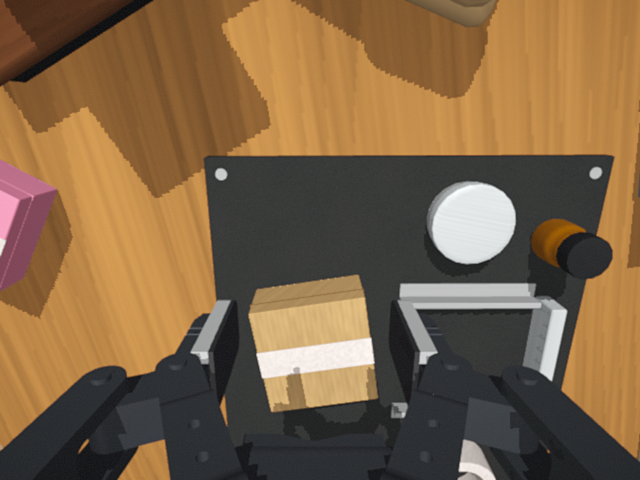

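View pics/s1.png

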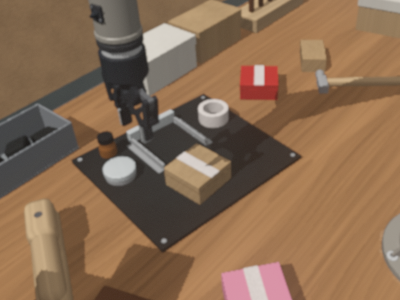

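Request:
drive_tool --pt "60 30 -1 10 0" --pt "60 40 -1 12 0" --pt "60 40 -1 11 0" --pt "60 40 0 0 0" --pt "60 28 0 0 0" --pt "60 0 0 0 0"

```text
time_s: 4.9
position: [0.5074, 0.2255, 0.0354]
tcp_rot: [-0.454, -0.54, -0.455, 0.543]
ft_force: [1.2, 0.2, 0.2]
gripper_width: 0.0599
```

```bash
python3 - <<'E'
from h import *
st()
cv2.imwrite("pics/s2.png",cv2.resize(camera("side")["image"][180:330,150:350],None,fx=4,fy=4,interpolation=2));c=camera("scene");cv2.imwrite("pics/c2.png",cv2.resize(c["image"][170:320,300:500],None,fx=4,fy=4,interpolation=2))
c=camera("wrist")
cv2.imwrite("pics/w2.png",c["image"])
E
```

```text
t 4.9 w [0.5074 0.2255 0.0354] board mm [-88.8 124.3] toolx [-0.004 -0.002 -1.   ] jaw yaw rel board -0.0018 F [1.18 0.18 0.19] w 0.0599 q [ 0.    0.53 -0.63  1.92  0.42  0.83 -1.03]
```

View pics/s2.png

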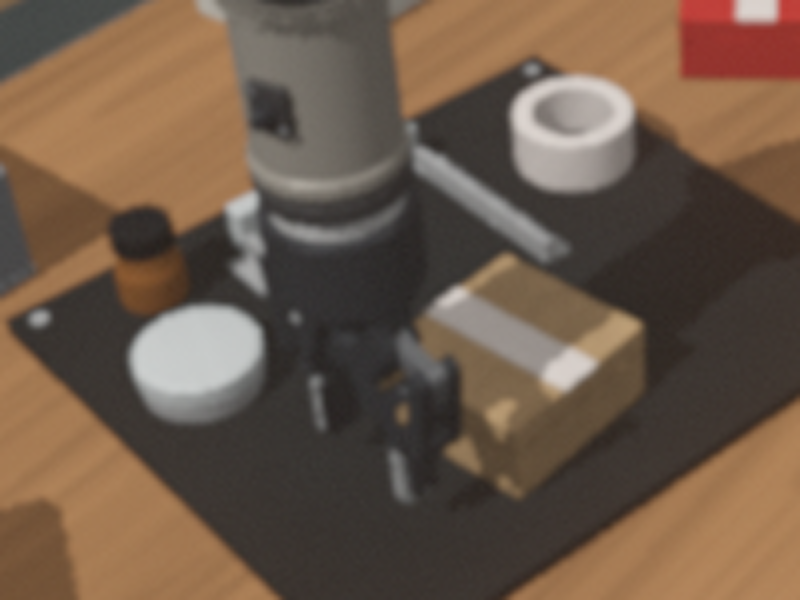

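View pics/w2.png

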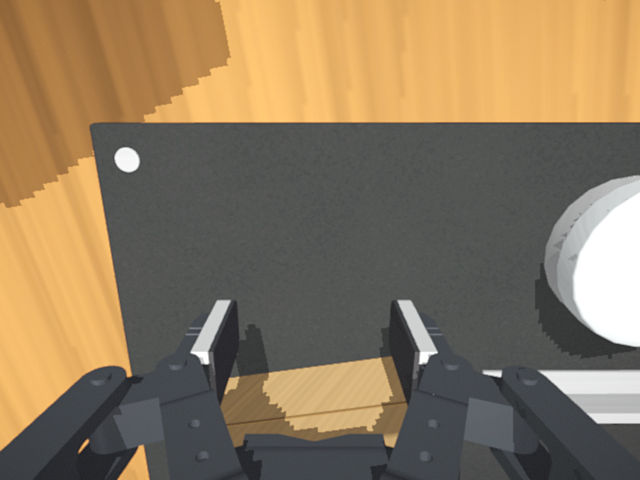

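Request:
drive_tool --pt "60 0 0 10 0" --pt "60 0 0 8 0" --pt "60 0 0 4 0" --pt "60 0 0 4 0" --pt "60 0 0 4 0" --pt "60 0 0 4 0" --pt "60 0 0 4 0"

```text
time_s: 5.92
position: [0.5028, 0.1893, 0.0375]
tcp_rot: [0.455, 0.541, 0.455, -0.541]
ft_force: [0.7, 1.6, 0.3]
gripper_width: 0.0602
```

Request:
drive_tool --pt "60 0 0 4 0" --pt "60 0 0 4 0" --pt "60 0 0 4 0" --pt "60 0 0 4 0" --pt "60 0 0 2 0" --pt "60 0 0 0 0"

```text
time_s: 6.68
position: [0.4991, 0.1709, 0.0372]
tcp_rot: [-0.455, -0.541, -0.455, 0.541]
ft_force: [0.3, 0.6, 1.4]
gripper_width: 0.0597
```

```bash
python3 - <<'E'
from h import *
st()
c=camera("scene");cv2.imwrite("pics/a3.png",rect(c,.062,.60,.25,600,500,2500))
c=camera("side");cv2.imwrite("pics/b3.png",rect(c,.062,.60,.25,600,500,2500))
E
```

```text
t 6.675 w [0.4991 0.1709 0.0372] board mm [-87.6  69.1] toolx [-0.001 -0.001 -1.   ] jaw yaw rel board -0.0011 F [0.35 0.56 1.42] w 0.0597 q [ 0.11  0.49 -0.64  1.99  0.4   0.79 -0.94]
```

View pics/a3.png

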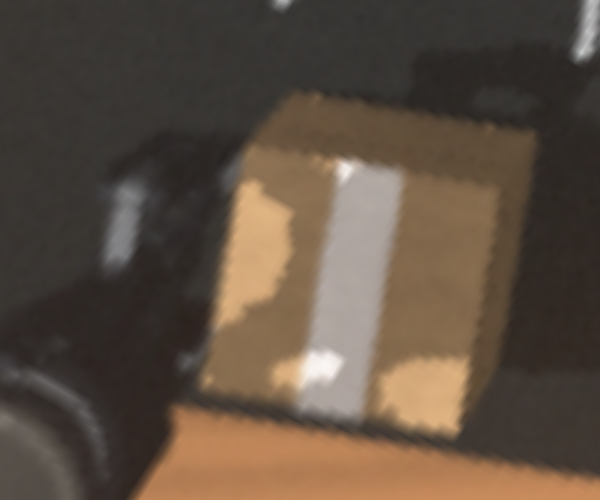

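View pics/b3.png

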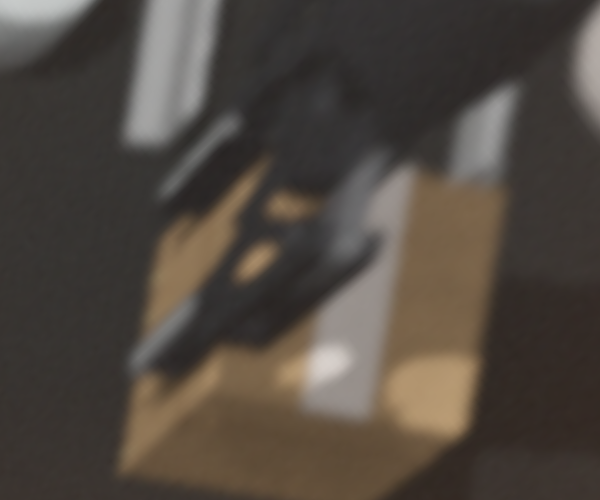

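Request:
drive_tool --pt "60 0 0 2 0" --pt "60 0 0 2 0" --pt "60 0 0 0 0" --pt "60 0 0 -6 0" --pt "60 0 0 -20 0" --pt "60 0 0 -20 0" --pt "60 -40 0 0 0" --pt "60 -50 0 0 0" --pt "60 -50 0 0 0" --pt "60 0 0 -50 0" --pt "60 0 0 -50 0" --pt "60 0 0 0 0"

```text
time_s: 8.28
position: [0.522, 0.3183, 0.1778]
tcp_rot: [0.456, 0.54, 0.459, -0.538]
ft_force: [-0.9, -0.9, -0.3]
gripper_width: 0.0598
```

```bash
python3 - <<'E'
from h import *
st();go(-.17,0,.18)
c=camera("scene");cv2.imwrite("pics/a4.png",rect(c,.062,.60,.25,600,500,2500))
c=camera("side");cv2.imwrite("pics/b4.png",rect(c,.062,.60,.25,600,500,2500))
E
```

```text
t 8.275 w [0.522  0.3183 0.1778] board mm [-90.2 218.2] toolx [-0.     0.005 -1.   ] jaw yaw rel board 0.0074 F [-0.87 -0.95 -0.34] w 0.0598 q [-0.07  0.45 -0.73  1.68  0.32  1.13 -1.05]
to [0.40618812 0.11687879 0.18      ] tool mm [ -3.1 -81.4 217.6]
```

View pics/a4.png

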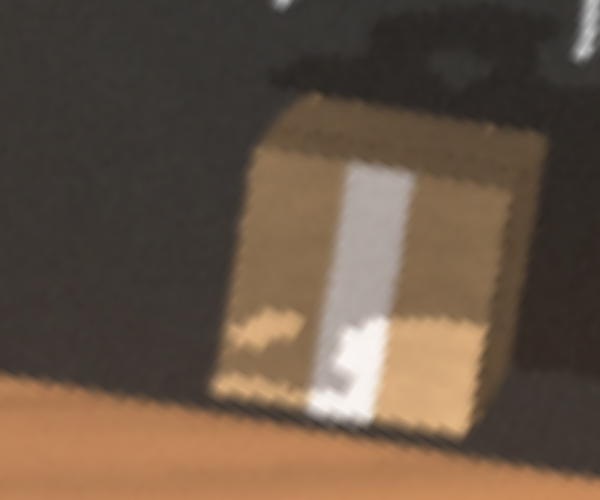

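View pics/b4.png

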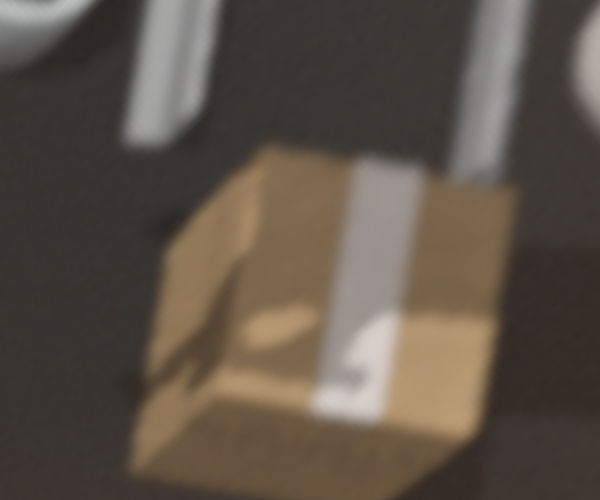

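Request:
drive_tool --pt "60 0 -16 43 0" --pt "60 0 -16 43 0" --pt "60 0 -16 43 0" --pt "60 0 -16 43 0" --pt "60 0 -16 43 0" --pt "60 0 0 0 0"

```text
time_s: 9.12
position: [0.4062, 0.1084, 0.1767]
tcp_rot: [-0.454, -0.541, -0.452, 0.544]
ft_force: [0.9, 1.0, 0.4]
gripper_width: 0.0601
```

Request:
drive_tool --pt "60 0 0 0 -0.156" --pt "60 0 0 0 -0.156" --pt "60 0 0 0 -0.156" --pt "60 0 0 0 -0.156" --pt "60 0 0 0 -0.156" --pt "60 0 0 0 -0.156" --pt "60 0 0 0 -0.156" --pt "60 0 0 0 -0.156" --pt "60 0 0 0 -0.156" --pt "60 0 0 0 -0.157" --pt "60 0 0 0 0"

```text
time_s: 10.5
position: [0.4084, 0.1133, 0.1774]
tcp_rot: [0.704, 0.065, 0.704, -0.065]
ft_force: [-0.4, 1.0, -0.3]
gripper_width: 0.0597
```

```bash
python3 - <<'E'
from h import *
st();go(-.17,0,.037)
E
```

```text
t 10.5 w [0.4084 0.1133 0.1774] board mm [-167.2   -3.1] toolx [ 0.  0. -1.] jaw yaw rel board 1.5584 F [-0.37  1.01 -0.27] w 0.0597 q [ 0.44  0.09 -0.85  2.09  0.08  0.99  0.94]
to [0.40618812 0.11687879 0.037     ] tool mm [140.4   3.1  -2.9]
```

Request:
drive_tool --pt "60 30 3 -3 -0.012" --pt "60 35 0 0 0" --pt "60 35 0 0 0" --pt "60 25 0 0 0" --pt "60 15 0 0 0" --pt "60 0 0 0 0"

```text
time_s: 11.25
position: [0.405, 0.1166, 0.0364]
tcp_rot: [0.704, 0.06, 0.705, -0.061]
ft_force: [0.4, 0.7, 0.3]
gripper_width: 0.0602
```

```bash
python3 - <<'E'
from h import *
st()
cv2.imwrite("pics/c5.png",cv2.resize(camera("scene")["image"][170:320,270:470],None,fx=4,fy=4,interpolation=2))
E
```

```text
t 11.25 w [0.405  0.1166 0.0364] board mm [-171.1   -0.5] toolx [-0.002 -0.    -1.   ] jaw yaw rel board 1.5705 F [0.36 0.7  0.3 ] w 0.0602 q [ 0.29  0.35 -0.77  2.23  0.38  0.7   0.66]
```

View pics/c5.png

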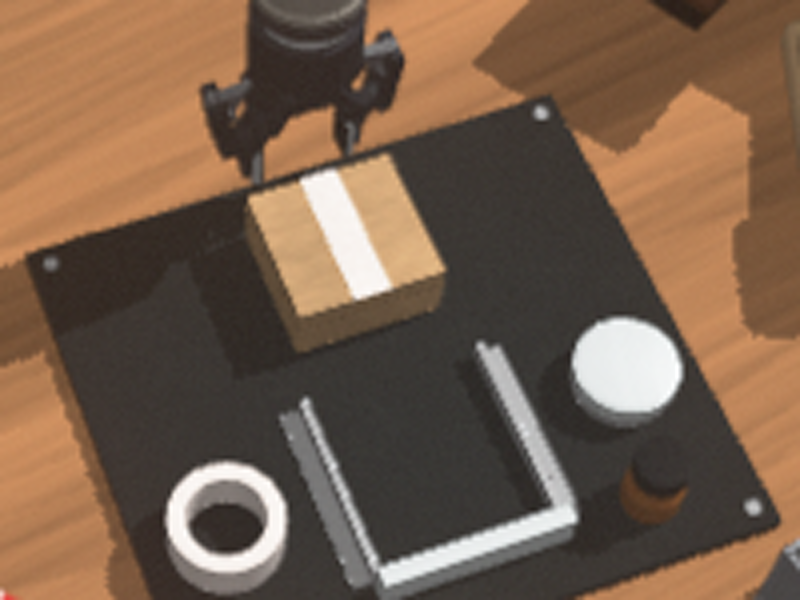

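Request:
drive_tool --pt "60 0 0 8 0" --pt "60 0 0 5 0" --pt "60 0 0 4 0" --pt "60 0 0 4 0" --pt "60 0 0 4 0" --pt "60 0 0 4 0" --pt "60 0 0 4 0" --pt "60 0 0 4 0" --pt "60 0 0 4 0" --pt "60 0 0 4 0" --pt "60 0 0 0 0"

```text
time_s: 12.68
position: [0.4511, 0.109, 0.0374]
tcp_rot: [0.705, 0.06, 0.704, -0.06]
ft_force: [-0.4, -0.0, 0.4]
gripper_width: 0.06
```

```bash
python3 - <<'E'
from h import *
st()
for n,f in(("scene","a6"),("side","b6")):
    c=camera(n);cv2.imwrite(f"pics/{f}.png",rect(c,.062,.66,.22,600,600,2500)); cv2.imwrite(f"pics/{f}r.png",rect(c,.028,.74,.22,600,600,2500))
E
```

```text
t 12.675 w [0.4511 0.109  0.0374] board mm [-124.4   -0.2] toolx [ 0.001  0.    -1.   ] jaw yaw rel board 1.5721 F [-0.38 -0.01  0.35] w 0.06 q [ 0.3   0.41 -0.74  2.14  0.41  0.74  0.69]
```

View pics/a6.png

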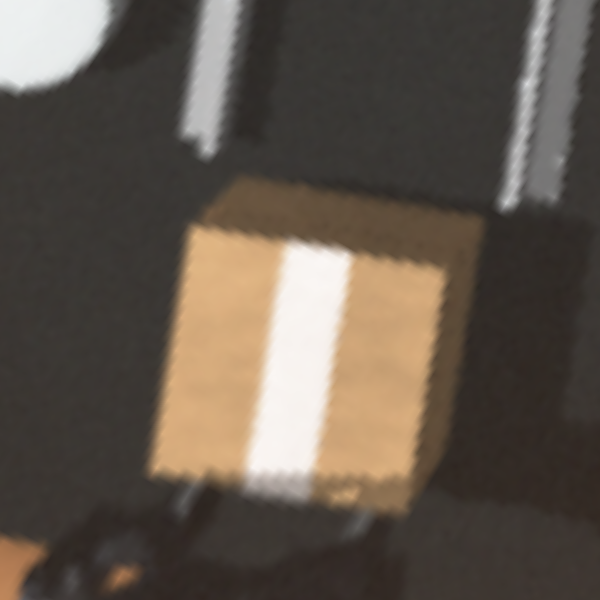

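View pics/b6.png

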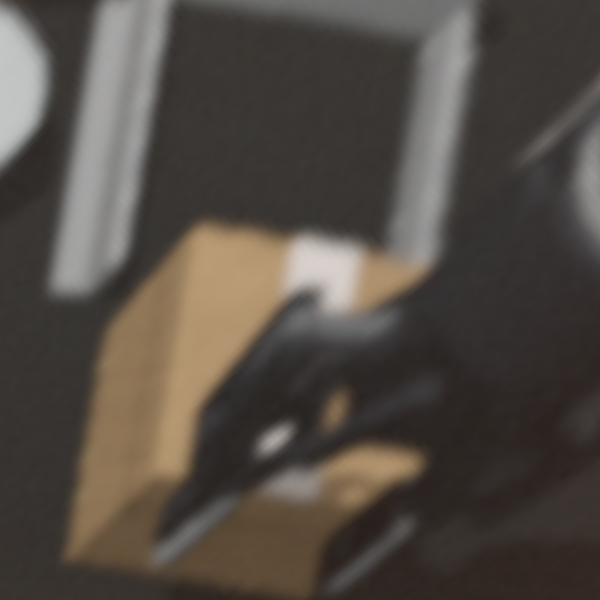

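View pics/a6r.png

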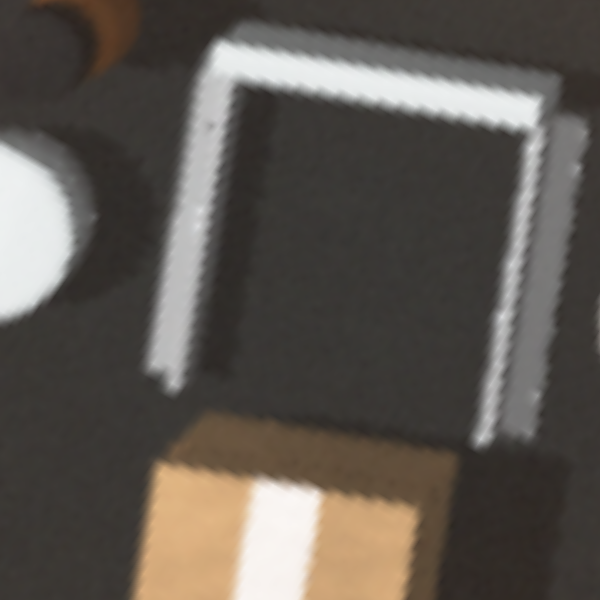

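View pics/b6r.png

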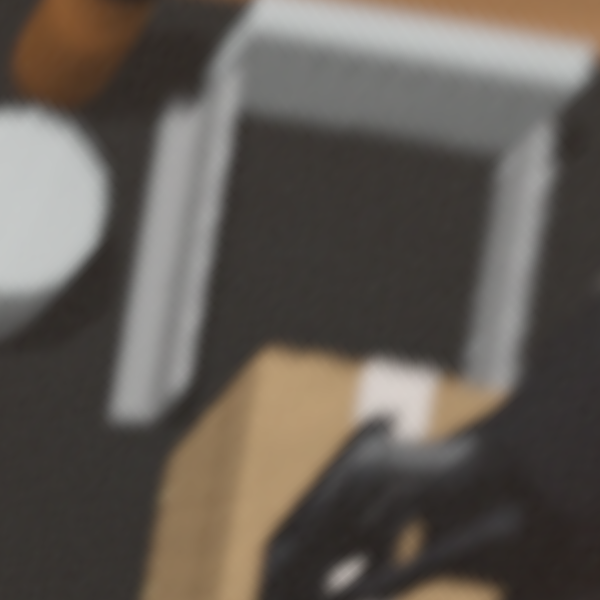

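Request:
drive_tool --pt "60 0 0 4 0" --pt "60 0 0 4 0" --pt "60 0 0 4 0" --pt "60 0 0 4 0" --pt "60 0 0 4 0" --pt "60 0 0 4 0" --pt "60 0 0 4 0" --pt "60 0 0 4 0" --pt "60 0 0 4 0" --pt "60 0 0 4 0" --pt "60 0 0 0 0"

```text
time_s: 14.15
position: [0.4905, 0.102, 0.0373]
tcp_rot: [0.705, 0.06, 0.704, -0.06]
ft_force: [0.4, 0.7, 0.8]
gripper_width: 0.0602
```

```bash
python3 - <<'E'
from h import *
st()
for n,f in(("scene","a7"),):
    c=camera(n);cv2.imwrite(f"pics/{f}.png",rect(c,.062,.70,.22,600,600,2500)); cv2.imwrite(f"pics/{f}r.png",rect(c,.028,.74,.22,600,600,2500))
E
```

```text
t 14.15 w [0.4905 0.102  0.0373] board mm [-84.4  -0.3] toolx [ 0.002  0.    -1.   ] jaw yaw rel board 1.5721 F [0.45 0.69 0.77] w 0.0602 q [ 0.3   0.46 -0.71  2.05  0.43  0.77  0.72]
```

View pics/a7.png

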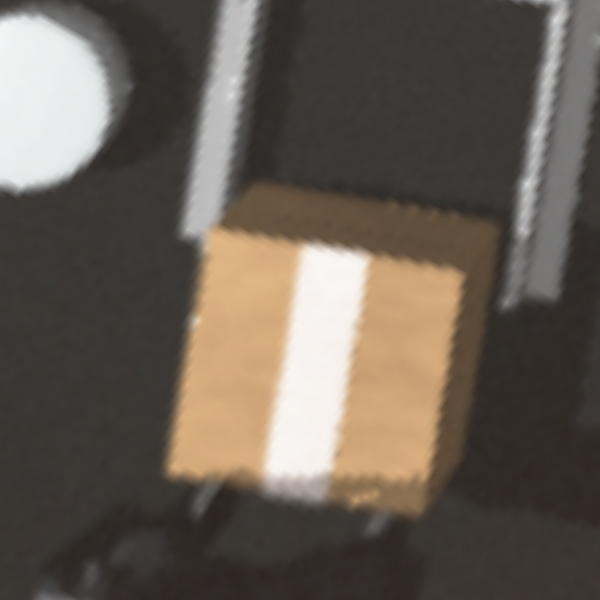

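View pics/a7r.png

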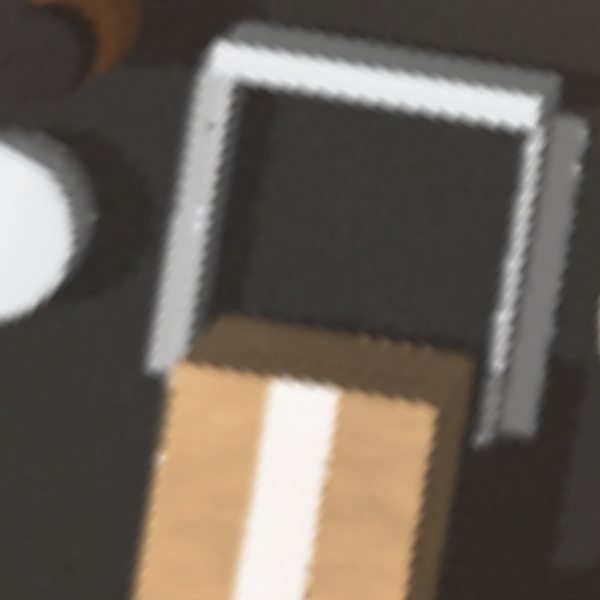

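Request:
drive_tool --pt "60 0 0 4 0" --pt "60 0 0 4 0" --pt "60 0 0 4 0" --pt "60 0 0 4 0" --pt "60 0 0 4 0" --pt "60 0 0 4 0" --pt "60 0 0 4 0" --pt "60 0 0 4 0" --pt "60 0 0 4 0" --pt "60 0 0 4 0" --pt "60 0 0 4 0" --pt "60 0 0 0 0"

```text
time_s: 15.7
position: [0.5339, 0.0946, 0.0374]
tcp_rot: [0.705, 0.06, 0.704, -0.06]
ft_force: [-0.2, 0.3, 1.0]
gripper_width: 0.0605
```

```bash
python3 - <<'E'
from h import *
st()
for n,f in(("scene","a8"),("side","b8")):
    c=camera(n);cv2.imwrite(f"pics/{f}.png",rect(c,.062,.74,.22,600,600,2500))
E
```

```text
t 15.7 w [0.5339 0.0946 0.0374] board mm [-40.4  -0.2] toolx [ 0.002  0.    -1.   ] jaw yaw rel board 1.5721 F [-0.16  0.31  0.97] w 0.0605 q [ 0.3   0.52 -0.69  1.96  0.45  0.82  0.76]
```

View pics/a8.png

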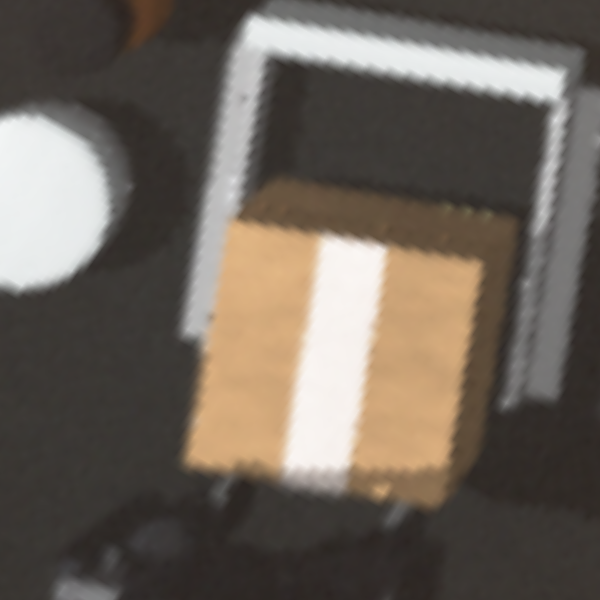

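View pics/b8.png

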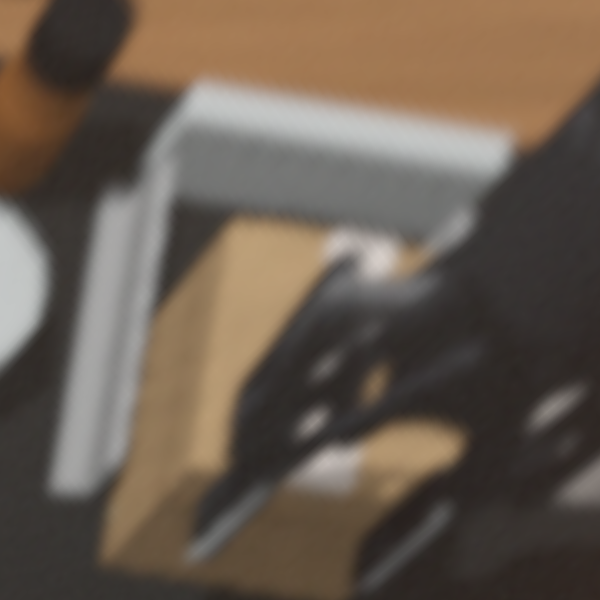

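Request:
drive_tool --pt "60 0 0 4 0" --pt "60 0 0 4 0" --pt "60 0 0 4 0" --pt "60 0 0 4 0" --pt "60 0 0 4 0" --pt "60 0 0 4 0" --pt "60 0 0 4 0" --pt "60 0 0 4 0" --pt "60 0 0 4 0" --pt "60 0 0 4 0" --pt "60 0 0 4 0" --pt "60 0 0 4 0"

```text
time_s: 17.3
position: [0.5804, 0.0866, 0.0373]
tcp_rot: [0.705, 0.06, 0.705, -0.06]
ft_force: [-2.6, 0.7, 1.6]
gripper_width: 0.06
```

Request:
drive_tool --pt "60 0 0 2 0" --pt "60 0 0 2 0" --pt "60 0 0 2 0" --pt "60 0 0 1 0" --pt "60 0 0 0 0"

```text
time_s: 17.92
position: [0.5873, 0.0854, 0.0372]
tcp_rot: [0.705, 0.06, 0.704, -0.06]
ft_force: [-1.1, 0.8, 0.2]
gripper_width: 0.0605
```

```bash
python3 - <<'E'
from h import *
st()
for n,f in(("scene","a9"),("side","b9")):
    c=camera(n);cv2.imwrite(f"pics/{f}.png",rect(c,.062,.78,.22,600,600,2500))
E
```

```text
t 17.925 w [0.5873 0.0854 0.0372] board mm [13.8 -0.2] toolx [ 0. -0. -1.] jaw yaw rel board 1.5724 F [-1.11  0.83  0.16] w 0.0605 q [ 0.29  0.59 -0.67  1.83  0.47  0.88  0.8 ]
```

View pics/a9.png

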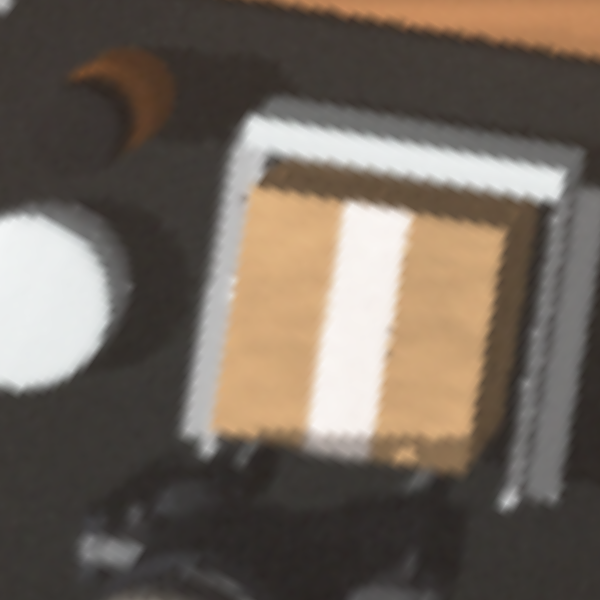

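View pics/b9.png

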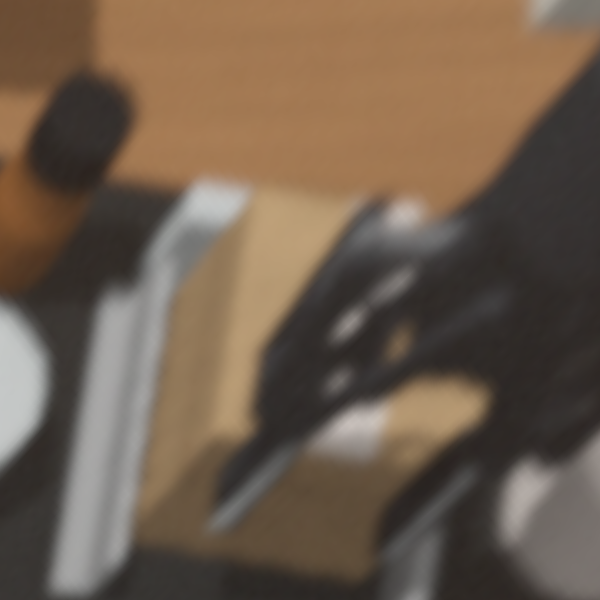

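Request:
drive_tool --pt "60 0 0 1 0" --pt "60 0 0 1 0" --pt "60 0 0 1 0" --pt "60 0 0 0 0"

```text
time_s: 18.52
position: [0.5903, 0.0848, 0.0373]
tcp_rot: [0.705, 0.06, 0.704, -0.06]
ft_force: [-1.5, 0.3, -0.4]
gripper_width: 0.0602
```

Request:
drive_tool --pt "60 0 0 1 0" --pt "60 0 0 0 0"

```text
time_s: 18.77
position: [0.5912, 0.0847, 0.0373]
tcp_rot: [0.705, 0.06, 0.704, -0.06]
ft_force: [-1.7, 0.8, 0.2]
gripper_width: 0.06
```

Request:
drive_tool --pt "60 0 0 1 0" --pt "60 0 0 0 0"

```text
time_s: 19.02
position: [0.5922, 0.0845, 0.0372]
tcp_rot: [0.705, 0.06, 0.704, -0.06]
ft_force: [-1.5, 0.4, -0.8]
gripper_width: 0.06
```

Now at board x about 18.8 mm; continue 1 mm at a time until the force rises.

Request:
drive_tool --pt "60 0 0 1 0" --pt "60 0 0 0 0"

```text
time_s: 19.27
position: [0.5931, 0.0844, 0.0372]
tcp_rot: [0.705, 0.06, 0.704, -0.06]
ft_force: [-1.3, 0.0, -0.4]
gripper_width: 0.06
```

Request:
drive_tool --pt "60 0 0 1 0" --pt "60 0 0 0 0"

```text
time_s: 19.52
position: [0.5932, 0.0843, 0.0372]
tcp_rot: [0.704, 0.06, 0.705, -0.06]
ft_force: [-3.7, 0.4, 1.9]
gripper_width: 0.0598
```

Request:
drive_tool --pt "60 0 0 1 0" --pt "60 0 0 0 0"

```text
time_s: 19.77
position: [0.5933, 0.0844, 0.0372]
tcp_rot: [0.703, 0.06, 0.706, -0.06]
ft_force: [-6.0, 0.5, 3.6]
gripper_width: 0.06
```

```bash
python3 - <<'E'
from h import *
st()
E
```

```text
t 19.775 w [0.5933 0.0844 0.0372] board mm [19.9 -0.1] toolx [-0.003 -0.001 -1.   ] jaw yaw rel board 1.5724 F [-5.98  0.5   3.64] w 0.06 q [ 0.29  0.6  -0.67  1.82  0.47  0.89  0.8 ]
```

Home against the stop (the TCP holds at board x 19.9 mm while the force rises to 6 N). I'll back off and lift clear.

Request:
drive_tool --pt "60 0 0 -3 0" --pt "60 0 0 -5 0" --pt "60 0 0 -10 0" --pt "60 0 0 -15 0" --pt "60 -20 0 -10 0" --pt "60 -50 0 0 0" --pt "60 -50 0 -30 0" --pt "60 -40 0 -50 0" --pt "60 0 0 -50 0" --pt "60 0 0 0 0"

```text
time_s: 21.02
position: [0.4215, 0.1132, 0.196]
tcp_rot: [0.705, 0.057, 0.705, -0.061]
ft_force: [0.4, -0.4, 0.2]
gripper_width: 0.0598
```

```bash
python3 - <<'E'
from h import *
st()
for n,f in(("scene","a10"),("side","b10")):
    c=camera(n);cv2.imwrite(f"pics/{f}.png",rect(c,.062,.80,.22,600,600,2500))
    P,m=cloud(c); 
    if n=="side": cv2.imwrite("pics/s10.png",cv2.resize(c["image"][180:330,150:350],None,fx=4,fy=4,interpolation=2))
E
```

```text
t 21.025 w [0.4215 0.1132 0.196 ] board mm [-154.2   -1. ] toolx [-0.    -0.005 -1.   ] jaw yaw rel board 1.5752 F [ 0.4  -0.35  0.18] w 0.0598 q [ 0.48  0.09 -0.88  2.04  0.09  1.04  0.96]
```

View pics/a10.png

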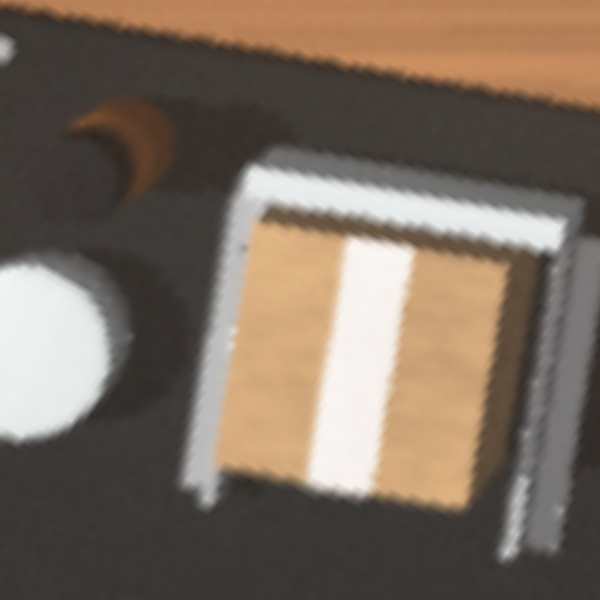

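View pics/s10.png

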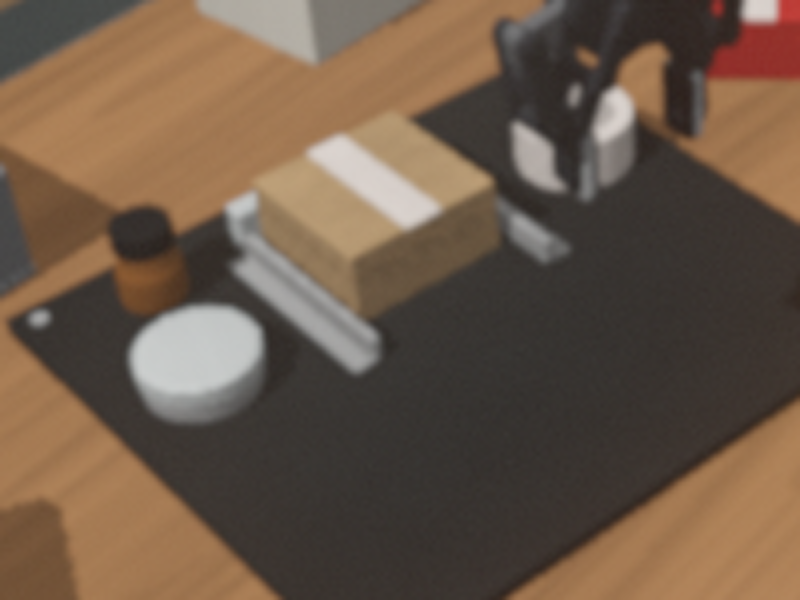

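View pics/b10.png

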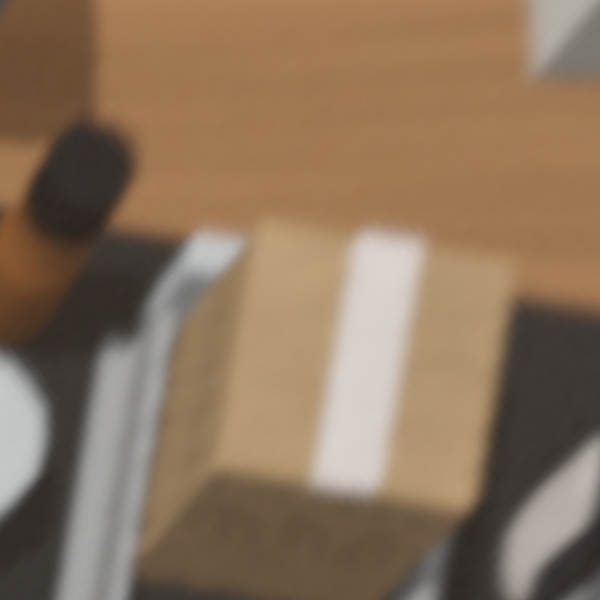

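```bash
python3 - <<'E'
from h import *
print(hand_in());st()
E
```

```text
the job is handed in; nothing more can be done
None
the job is handed in; nothing more can be done
```

The carton is at the end of the lane against the stop bar, and I handed the job in at about 21 s of the 64 s allowed. No verdict is reported, so this rests on my own checks.

- **Straightening:** With the fingers open 60 mm, I pushed the carton's left side. That turned it about 0.15 rad straight and moved it about 30 mm onto the lane's centre line.
- **Pushing:** I then pushed it from behind with both fingers in small steps, with camera checks along the way. It stopped at the bar, where the hand stalled and the force rose to about 6 N. I then backed the hand off and raised it clear.
- **Final position:** The last pictures from both cameras put the carton at board x ≈ 82 mm and y ≈ -1 mm, within about 0.01 rad of the lane.
- **Rails and bystanders:** The pictures showed a gap to both rails, and the tin, tape roll and jar look where they were. Pushing forces away from the stop stayed below about 3 N. I did not re-measure the shoe last, shoe brush, hammer or small carton, but the hand kept well away from them.
- **Disagreements:** The scene and side cameras differed by up to about 4 mm on the carton's position (about 2 mm at the end). The carton's angle as read from the pictures varied by about 0.01 to 0.02 rad. Both are within the allowed margins.

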